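# Find the hidden release notch of a gauge clamp by feel and press it in

## Robot

A 7-joint arm with a two-finger parallel gripper is mounted at the origin on the work surface; the furniture and walls round the work are solid. World frame = base frame: x ahead of the robot, y to its left, z up, the work surface at z = 0. Lengths are in m, angles in rad, forces in N, time in s.
With the tool pointing down it reaches from about 0.425 to 0.825 m from the base axis. Payload 3.6 kg.
Tool frame: the origin (TCP) lies on the centre line of the jaws, within the pads' length; the fingertips stand 19 mm ahead of it and the grasp point (between the pads) is the TCP (robot.tips_ahead is the distance from the TCP to the fingertips, in m); z points along the fingers, y is the line along which they close (so a half turn about z gives the same grasp; the last joint's range is limited). The gripper opens to 93 mm and grips with 3 to 60 N. Pads are 15 mm wide; open, the fingers measure 128 mm over their backs; the gripper's body (75 mm by 188 mm) begins 65 mm behind the grasp point.
Start: joints at [-1.151, 0.615, -0.013, 1.423, 0.008, 1.103, -0.04], TCP at [0.28, 0.586, 0.238] pointing down, gripper open.
Joint ranges: [-3.12, 3.12], [-0.3, 2.06], [-1.34, 1.32], [0.26, 2.42], [-1.36, 4.5], [0.01, 1.98], [-2.84, 2.84]. Speed limits (rad/s): [2.79, 2.79, 3.14, 3.14, 3.14, 3.14, 3.14].

## Interface

Orientations are given as a unit quaternion [x, y, z, w].
In Python, from station import get_obs, imaging, sign_off, robot gives the robot as it stands.
- The arm moves only by the shell command python3 -m handwheel 'ROWS' [FORCE]. ROWS is JSON, a list of rows, each a list of 3 entries, a list of its own where there are three numbers: the shift along the world's x, y, z each as a share of 20 cm, from -1 to 1, then the turn, a rotation vector about the world's x, y, z each as a share of 30 degrees, from -1 to 1, then the opening, from 0 (shut) to 1 (fully open). In form: [[[dx, dy, dz], [rx, ry, rz], grip], ...]. A call has 1 to 10 rows; each row shifts and turns the commanded pose from where the row before left it; what a row does not reach is not made up. A row lasts 1/12 s, in which the tool goes at most 41.7 mm and 7.16 degrees, less where a joint would pass 70% of its speed; a pose out of reach is approached as far as the arm can. A call with a number of a shift or a turn outside -1 to 1 is refused whole. A call with a gripper value outside its range is refused whole. The fingers move at their own pace and stop on an object; FORCE is the grip in N (left out, the last holds). Time passes only in rows, so rows that do not move let the fingers close. It gives the time, the measured TCP pose, the force, the opening and the grip force at its end, in the units of the state.
- get_obs(): the state, without advancing time (a new reading comes with each control period).
- imaging.camera(name): name is "side" or "top"; returns a dict with "color" (420x560x3 uint8, red, green, blue), "vertical_fov" (degrees; the focal length in pixels is half the picture's height over the tangent of half this angle, whatever the lens; pixels are square), "cx", "cy" (the principal point, pixels), "origin" and "rotation" of the camera in the world. Camera axes: x right, y down, z forward; pixel columns grow to the right and rows downward; lengths in m; the calibration is good to about 2 mm. A picture is of the moment at which its call begins. There is no depth.
- sign_off(): hands the job in; it is judged then, once.
The state is a dict: "time_s": time; "joint_positions": joint angles; "joint_velocities": joint speeds; "tau": joint torques, N m; "tool_pos": TCP position; "ee_rot": TCP orientation; "force": force on the tool from outside, world axes, zero at the start; "ft_torque": the same for the moment, N m; "grip_width": finger opening in m; "gripper_force": force on a finger pad.
Only numpy, scipy, OpenCV 4.12 (cv2) and the standard library are available. Lean on these libraries where they do the work, as an engineer would, in place of code of your own. Each camera call takes 0.05 s, during which the arm holds its last target. There are 200 camera calls.

## Task

The clamp on the gauge-holding fixture must be released. Its release sits in a notch hidden somewhere in the top edge of the dark bar behind the fixture's upright guard plate: put a closed fingertip on that edge next to its left end post, feel along the edge to the right until you come to the notch, then push the release inside it all the way down so that the clamp jaw opens and stays open. Grasp and lift nothing, leave the gauge lying in its clamp and everything else where it stands, and finish with the hand clear.

Things in the scene. Friction and masses are not known exactly. Their poses are not given: they have to be found in the camera images.
- fixture: Gauge-holding fixture fixed to the bench, aluminium with dark steel jaws and bar. Origin on the bench under it; x points front to back (away from the robot), y to its left along the edge bar, z up; turned 0.3 to 0.7 rad about z. In front a 12 mm nest plate with a dial gauge between two jaws; at x = +17.5 mm an upright guard plate, 5 mm thick, 306 mm long, top 88 mm above the bench.
- edge_mid (a point): Point on the top edge of the dark edge bar, half-way between its end posts, 60 mm above the bench; axes as the fixture. The bar is 14 mm thick in x; its edge is bare and level for 85 mm to either side, up to the posts (28 mm thick in x, 68 mm long, 12 mm higher than the edge, screw heads 3 mm more). 28 mm clear space between bar and guard plate, nothing behind the bar.
- edge_left (a point): Where the same edge meets the left (+y) post, 85 mm from edge_mid; axes as the fixture. The edge has one notch, 44 mm long, open at top, front and back, with square shoulders; its place differs each time and is not given: its centre is 40 mm right (-y) to 25 mm left (+y) of edge_mid, so the 38 mm of edge next to this post are always whole.
- release (a joint): Travel of the release, a dark steel block 12 mm (x) by 40 mm (y) centred in the notch: 0 up, its top 8 mm below the bar's edge; 0.009 m fully down, its top 17 mm below the edge. No spring: it yields to about 5 N, moves straight down and stays where it is left.
- jaw (a joint): Opening of the left clamp jaw, linked to the release: 0 closed on the gauge, 0.009 m open (moved to the fixture's +y).
- clamped_gauge: Dial gauge 85 x 69 x 21 mm, loose, lying face up on the nest plate between the jaws; origin at the centre of its underside, 12 mm above the bench. Must stay there.
- elbow: Brass elbow fitting, about 35 mm, on the bench to the left of the nest plate; a bystander to leave alone. Origin at the centre of its underside.
- nipple: Brass double-ended fitting, 50 mm long, on the bench to the right of the nest plate; a bystander to leave alone. Origin at the centre of its underside.
- tape: Flat roll of thread tape, 52 mm across, 13 mm high; a bystander to leave alone. Origin at the centre of its underside.
- bottle: Oil bottle with a spout, 53 mm across, 150 mm high, near the far corner of the bench; a bystander to leave alone. Origin at the centre of its underside.
- rule: Tape rule, 75 mm long, 56 mm high; a bystander to leave alone. Origin at the centre of its underside.
There are look-alikes about, which are no part of the job. Leave any purple look-alike of the clamped_gauge alone.

How it is judged:
On the way, in this order (a step that is already met when the one before it is completed fails the run):
1. a fingertip rests on the bar's edge within 45 mm of the left end post, the release still up (x of the grasp point in the frame of edge_mid between -0.025 and 0.025 m and contact force between the fingers and anything else above 0.3 N and y of the grasp point in the frame of edge_left between -0.045 and 0 m and z of the grasp point in the frame of edge_left between 0.004 and 0.04 m and value of joint release below 0.002 m), for 0.1 s.
2. the fingers push the release down inside the notch (x of the grasp point in the frame of edge_mid between -0.025 and 0.025 m and value of joint release above 0.0075 m and contact force between the fingers and anything else above 0.3 N and z of the grasp point in the frame of edge_mid below 0.025 m), for 0.1 s.
At the end, for the whole second after the job is handed in: the release is at least 7.5 mm down, the jaw at least 6.5 mm open, the gauge at rest within 12 mm of where it lay (value of joint release above 0.0075 m and value of joint jaw above 0.0065 m and distance of clamped_gauge from where it was at the start of the episode below 0.012 m and linear speed of clamped_gauge below 0.02 m/s); the robot touches nothing.
It fails at once if the gauge is lifted or shoved out of its clamp (distance of clamped_gauge from where it was at the start of the episode above 0.015 m or height (world z) of clamped_gauge above 0.022 m).
It fails at once if another thing is knocked or carried about (distance of any of elbow, nipple, tape, bottle, rule from where it was at the start of the episode above 0.03 m).
It also fails if it takes over 45 s, if anything falls off the work surface, if the arm or the gripper's body presses on something with over 40 N, if the wrist force passes 120 N, or if a joint passes its speed limit or range.

## Working session

There is one attempt and no reset: what is moved stays moved. The work goes in short steps, Python scripts to look and compute and a shell command to move; the robot and the scene stay as the last step left them, time stands still between calls to the robot, and variables do not carry over. Pictures are saved under pics/ and viewed, at most 10 in all, crops included, and the job is handed in when it is done.

```bash
ls; mkdir -p pics; cat > h.py <<'E'
import numpy as np, cv2, math
from station import get_obs, imaging, sign_off, robot
def shot(n,f):
    c=imaging.camera(n); cv2.imwrite(f,c['color'][:,:,::-1]); return c
def K(c):
    f=c['color'].shape[0]/2/math.tan(math.radians(c['vertical_fov'])/2); return f
def ray(c,u,v,z):
    f=K(c); d=np.array(c['rotation'])@np.array([(u-c['cx'])/f,(v-c['cy'])/f,1]); o=np.array(c['origin'])
    return o+d*(z-o[2])/d[2]
def proj(c,p):
    q=np.array(c['rotation']).T@(np.array(p)-np.array(c['origin'])); f=K(c)
    return q[:2]/q[2]*f+[c['cx'],c['cy']]
E
python3 - <<'E'
from h import *
for n in('top','side'):
    c=shot(n,f'pics/{n}0.png'); print({k:v for k,v in c.items() if k!='color'})
print(get_obs(),robot.tips_ahead)
E
```

```text
pics
{'vertical_fov': 55.30332039629494, 'cx': 279.17377968506895, 'cy': 207.34579915040132, 'origin': array([ 0.33477636, -0.01627095,  0.99629466]), 'rotation': array([-0.7006453 ,  0.70775606, -0.05914723,  0.06840408])}
{'vertical_fov': 55.99683822072673, 'cx': 279.3667745995429, 'cy': 213.53275100691812, 'origin': array([0.90445855, 0.5382214 , 0.93605895]), 'rotation': array([ 0.29535307,  0.89604583, -0.31402415, -0.10610029])}
{'time_s': 0.1, 'joint_positions': array([-1.15154076,  0.61584206, -0.01261489,  1.4247144 ,  0.00810697,
        1.10340575, -0.04035286]), 'joint_velocities': array([ 0.00053418, -0.00033656, -0.00061017, -0.00422604, -0.00056117,
        0.00094329, -0.0012781 ]), 'tau': array([ 9.27860092e-04, -4.60040617e+01,  2.09658570e-01, -1.66245210e+01,
       -6.13046600e-02,  1.69572799e-02,  9.85388078e-05]), 'tool_pos': array([0.27994691, 0.58589223, 0.23659231]), 'ee_rot': array([ 2.20981271e-01,  9.75277362e-01, -1.13479189e-03, -2.38800448e-04]), 'force': array([ 0.00407695, -0.16360921,  0.25859742]), 'ft_torque': array([ 0.01048352,  0.00386553, -0.01165788]), 'gripper_force': 0.0, 'grip_width': 0.09321583930598297} 0.019
```

Rotation is a quaternion; fix the helper, and look at both pictures.

```bash
sed -i "s/^def shot/from scipy.spatial.transform import Rotation as R\ndef shot/; s/return c$/c['rotation']=R.from_quat(c['rotation']).as_matrix(); return c/" h.py; sed -n 1,8p h.py
```

```text
import numpy as np, cv2, math
from station import get_obs, imaging, sign_off, robot
from scipy.spatial.transform import Rotation as R
def shot(n,f):
    c=imaging.camera(n); cv2.imwrite(f,c['color'][:,:,::-1]); c['rotation']=R.from_quat(c['rotation']).as_matrix(); return c
def K(c):
    f=c['color'].shape[0]/2/math.tan(math.radians(c['vertical_fov'])/2); return f
def ray(c,u,v,z):
```

View pics/top0.png

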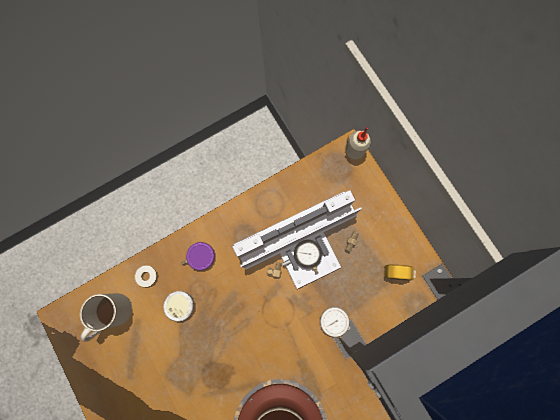

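View pics/side0.png

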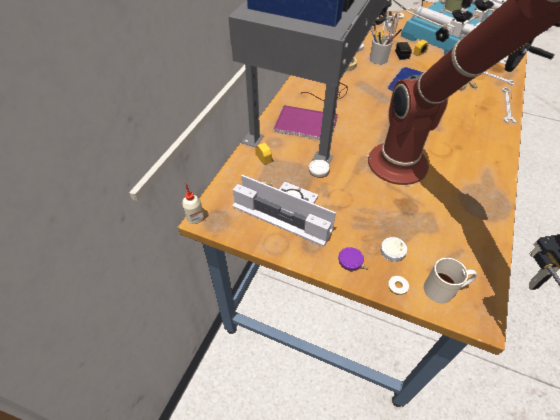

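The top view shows the fixture, with the gauge in its nest at (309,253), the guard plate, and the bar behind it from (236,248) to (352,197). The purple look-alike is at (200,256) and a white look-alike gauge at (335,321). The gauge between the jaws on the nest plate is the clamped one. Next I'll enlarge the bar in both views.

```bash
python3 - <<'E'
from h import *
a=cv2.imread('pics/top0.png')[180:300,220:380]; b=cv2.imread('pics/side0.png')[165:255,220:345]
cv2.imwrite('pics/zt.png',cv2.resize(a,None,fx=5,fy=5,interpolation=cv2.INTER_CUBIC))
cv2.imwrite('pics/zs.png',cv2.resize(b,None,fx=6,fy=6,interpolation=cv2.INTER_CUBIC))
c=shot('top','pics/t.png'); print(proj(c,[0,0,0]),proj(c,[.28,.586,.24]))
c=shot('side','pics/t.png'); print(proj(c,[0,0,0]),proj(c,[.28,.586,.24]))
E
```

```text
[279.42706137 428.83285268] [-40.4213489  313.54543653]
[397.6893265  163.04634384] [555.34960053 305.98855916]
```

View pics/zt.png

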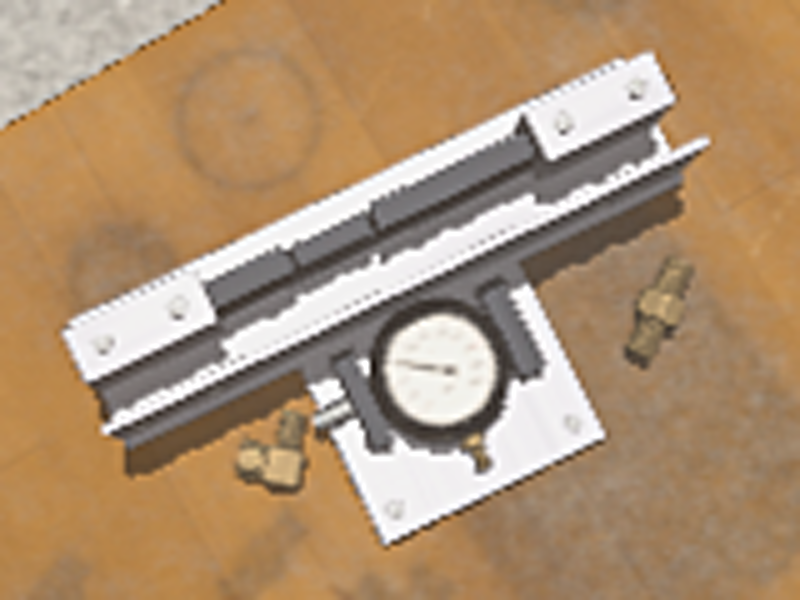

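View pics/zs.png

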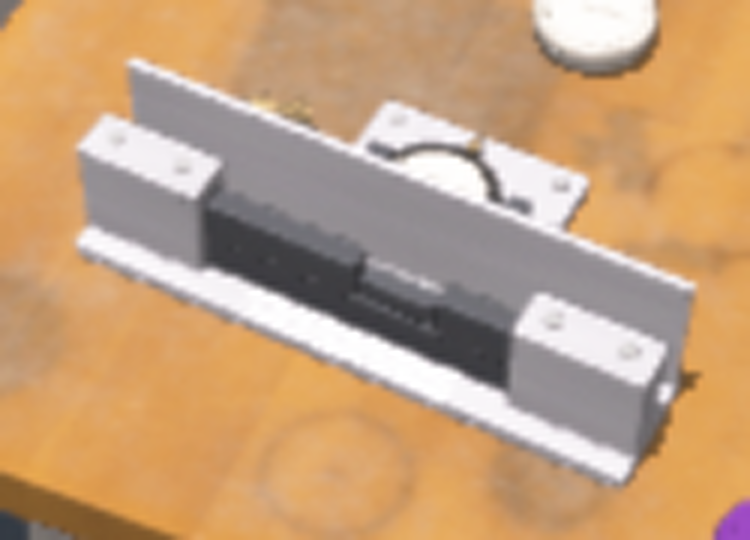

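The top crop (5x, offset 220,180) shows the dark bar between posts, from about (212,295) to (533,148). The notch and recessed block are at crop x of about 293–375. The side view confirms the notch is left of the middle. Now I'll fit the fixture frame.

```bash
python3 - <<'E'
from h import *
from scipy.optimize import least_squares
t=shot('top','pics/t.png'); s=shot('side','pics/t.png')
# (fixture-local rel. edge_mid xy, z), zoom pixel
T=[((14,153,72),(65,330)),((-14,153,72),(93,380)),((-14,85,72),(215,325)),
((-14,-85,72),(545,160)),((-14,-153,72),(673,100)),((14,-153,72),(652,53))]
S=[((14,-85,72),(208,197)),((14,-153,72),(82,148)),((-14,-153,72),(105,115)),((-14,-85,72),(220,158)),
((14,85,72),(518,340)),((14,153,72),(643,385)),((-14,153,72),(665,345)),((-14,85,72),(540,294))]
def w(q,p):
    c,n=math.cos(q[2]),math.sin(q[2]); x,y,z=np.array(p)/1000
    return [q[0]+c*x-n*y,q[1]+n*x+c*y,z]
px=lambda b,k,o:np.array(b)/k+o-0.4
def res(q,T=T,S=S): return np.concatenate([proj(t,w(q,a))-px(b,5,[220,180]) for a,b in T]+[proj(s,w(q,a))-px(b,6,[220,165]) for a,b in S])
for TT,SS in((T,[]),([],S),(T,S)):
    if 1:
        r=least_squares(lambda q:res(q,TT,SS),[.65,0,.5]); print(r.x.round(4),np.abs(r.fun).max().round(2))
q=r.x
c,n=math.cos(q[2]),math.sin(q[2])
for nm,p in dict(Lsh_back=(291,247),Lsh_front=(295,270),Rsh=(372,208),Rshf=(377,231),postL=(210,283),postLf=(215,308),postR=(528,135),postRf=(533,160)).items():
    P=ray(t,*px(p,5,[220,180]),.06); d=P[:2]-q[:2]; print(nm,P.round(4),'local',(c*d[0]+n*d[1]).round(4),(-n*d[0]+c*d[1]).round(4))
for nm,p in dict(L=(435,325),R=(360,290)).items():
    P=ray(s,*px(p,6,[220,165]),.06); d=P[:2]-q[:2]; print('side',nm,P.round(4),'local',(c*d[0]+n*d[1]).round(4),(-n*d[0]+c*d[1]).round(4))
print(get_obs()['time_s'], R.from_quat(get_obs()['ee_rot']).as_matrix().round(3))
for y in (65,20,0,-8): print(y,np.round(w(q,(0,y,60)),4))
E
```

```text
[ 0.4675 -0.039   0.4395] 1.43
[ 0.468  -0.0378  0.4321] 1.89
[ 0.4676 -0.0386  0.4369] 1.97
Lsh_back [ 0.4541 -0.001   0.06  ] local 0.0036 0.0397
Lsh_front [ 0.4432 -0.0028  0.06  ] local -0.007 0.0427
Rsh [ 0.4722 -0.0394  0.06  ] local 0.0038 -0.0027
Rshf [ 0.4613 -0.0416  0.06  ] local -0.0071 -0.0
postL [0.4375 0.0371 0.06  ] local 0.0047 0.0813
postLf [0.4257 0.0348 0.06  ] local -0.0069 0.0842
postR [ 0.5064 -0.1139  0.06  ] local 0.0032 -0.0847
postRf [ 0.4943 -0.1159  0.06  ] local -0.0085 -0.0814
side L [0.4651 0.0131 0.06  ] local 0.0196 0.0479
side R [ 0.4809 -0.0246  0.06  ] local 0.0179 0.007
0.3 [[-0.902  0.431 -0.   ]
 [ 0.431  0.902 -0.001]
 [ 0.    -0.001 -1.   ]]
65 [0.4401 0.0203 0.06  ]
20 [ 0.4592 -0.0204  0.06  ]
0 [ 0.4676 -0.0386  0.06  ]
-8 [ 0.471  -0.0458  0.06  ]
```

The fit is good: edge_mid is at about (0.468, -0.039), yaw 0.437, and the posts are 170 mm apart as they should be. The notch is seen centred near local y of +20 mm, which feeling will settle. I'll close the fingers across the bar (tool yaw about 25°, a turn of -39.5°) so the tip is 15 mm wide along the bar.

```bash
python3 -c "
from h import *
c=shot('side','pics/t.png')
for p in((328,157),(250,140),(319,170)): print(p,ray(c,*p,0).round(3))"
python3 -m handwheel '[[[0.1,-0.18,0],[0,0,-0.165],0],[[0.1,-0.18,0],[0,0,-0.165],0],[[0.1,-0.18,0],[0,0,-0.165],0],[[0.1,-0.18,0],[0,0,-0.165],0],[[0.1,-0.18,0],[0,0,-0.165],0],[[0.06,-0.18,0],[0,0,-0.165],0],[[0.06,-0.18,0],[0,0,-0.165],0],[[0.06,-0.18,0],[0,0,-0.165],0],[[0.06,-0.18,0],[0,0,0],0],[[0.06,-0.18,0],[0,0,0],0]]' 10
```

```text
(328, 157) [ 0.171 -0.162  0.   ]
(250, 140) [ 0.338 -0.394  0.   ]
(319, 170) [ 0.237 -0.133  0.   ]
time_s: 1.18
tool_pos: [0.4405, 0.2248, 0.2379]
ee_rot: [0.538, 0.843, 0.0, 0.0]
force: [0.6, 1.8, -0.2]
grip_width: 0.0309
gripper_force: 0.0
```

```bash
python3 -m handwheel '[[[0,-0.17,0],[0,0,0],0],[[0,-0.17,0],[0,0,0],0],[[0,-0.17,0],[0,0,0],0],[[0,-0.17,0],[0,0,0],0],[[0,-0.17,0],[0,0,0],0],[[0,-0.17,0],[0,0,0],0],[[0,0,-0.2],[0,0,0],0],[[0,0,-0.2],[0,0,0],0],[[0,0,-0.1],[0,0,0],0],[[0,0,0],[0,0,0],0]]'
python3 - <<'E'
from h import *
for n in('top','side'): shot(n,f'pics/{n}1.png')
a=cv2.imread('pics/top1.png')[140:300,180:380]; b=cv2.imread('pics/side1.png')[125:265,200:350]
im=np.hstack([cv2.resize(a,(400,320),interpolation=3),cv2.resize(b,(400,373),interpolation=3)[:320]]); cv2.imwrite('pics/z1.png',im)
o=get_obs(); print(o['tool_pos'],R.from_quat(o['ee_rot']).as_matrix().round(3)[:,1],o['joint_positions'])
E
```

```text
time_s: 2.02
tool_pos: [0.4375, 0.0221, 0.1345]
ee_rot: [0.539, 0.843, -0.003, -0.003]
force: [0.4, -0.2, 0.6]
grip_width: 0.0004
gripper_force: 0.0
[0.44044471 0.02241147 0.13779734] [ 0.907  0.42  -0.001] [-0.25705893  0.45852381  0.21883316  2.12530357 -0.17743405  0.57506842
  0.52300648]
```

View pics/z1.png

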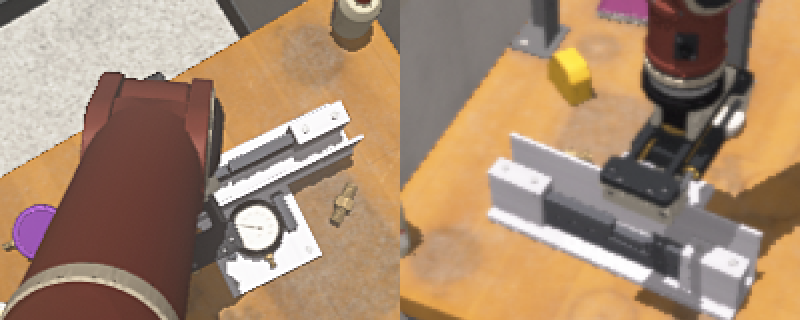

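The side crop shows the gripper body lying across the bar, with its end block at (640,180). The light finger seems to be near (700,195). I'll check by projecting the tip before going down.

```bash
python3 - <<'E'
from h import *
s=shot('side','pics/t.png'); o=get_obs(); p=np.array(o['tool_pos']); print(p)
im=cv2.imread('pics/side1.png')
for d,col in((0.019,(0,0,255)),(0,(0,255,0)),(-0.065,(255,0,0))):
    u=proj(s,p-[0,0,d]); print(d,u); cv2.circle(im,tuple(int(round(x)) for x in u),1,col,-1)
for y in(85,65,20,-85):
    u=proj(s,[.4676-.423*y/1000,-.0386+.906*y/1000,.06]); cv2.circle(im,tuple(int(round(x)) for x in u),1,(255,0,255),-1)
cv2.imwrite('pics/z2.png',cv2.resize(im[125:265,220:350],None,fx=4.2,fy=4.2,interpolation=cv2.INTER_CUBIC))
E
```

```text
[0.44125261 0.02254231 0.13864941]
0.019 [301.85531458 203.29522469]
0 [302.20467909 198.69837593]
-0.065 [303.47794716 181.94504022]
```

View pics/z2.png

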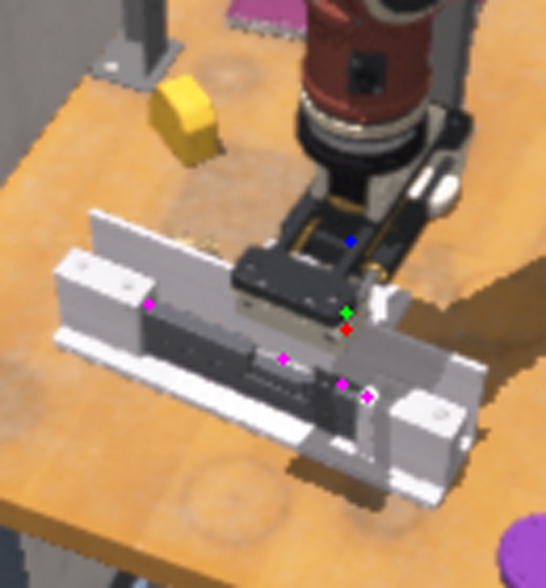

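The projected tip (red) sits over the target spot on the edge near the left post, and the magenta model points match the bar and posts. I'll go down in small steps.

```bash
python3 -m handwheel '[[[-0.014,-0.006,-0.1],[0,0,0],0],[[0,0,-0.1],[0,0,0],0],[[0,0,-0.05],[0,0,0],0],[[0,0,0],[0,0,0],0],[[0,0,0],[0,0,0],0],[[0,0,0],[0,0,0],0]]'; python3 -m handwheel '[[[0,0,-0.015],[0,0,0],0],[[0,0,0],[0,0,0],0],[[0,0,0],[0,0,0],0]]'
```

```text
time_s: 2.67
tool_pos: [0.4388, 0.0215, 0.0891]
ee_rot: [0.538, 0.843, 0.001, 0.001]
force: [0.3, 0.0, -0.7]
grip_width: 0.0007
gripper_force: 0.0
time_s: 2.92
tool_pos: [0.4378, 0.0213, 0.0851]
ee_rot: [0.538, 0.843, 0.0, 0.0]
force: [0.1, -0.1, 0.4]
grip_width: 0.0004
gripper_force: 0.0
```

```bash
for i in 1; do python3 -m handwheel '[[[0,0,-0.02],[0,0,0],0],[[0,0,0],[0,0,0],0],[[0,0,0],[0,0,0],0]]'; done;  python3 -m handwheel '[[[0,0,-0.012],[0,0,0],0],[[0,0,0],[0,0,0],0],[[0,0,0],[0,0,0],0]]'
```

```text
time_s: 3.17
tool_pos: [0.4373, 0.0212, 0.0804]
ee_rot: [0.538, 0.843, -0.0, -0.0]
force: [-0.7, -0.9, -0.2]
grip_width: 0.0005
gripper_force: 0.0
time_s: 3.42
tool_pos: [0.4376, 0.0212, 0.0793]
ee_rot: [0.538, 0.843, 0.0, 0.0]
force: [-1.8, 0.0, 13.2]
grip_width: 0.0008
gripper_force: 6.0
```

The tip is resting on the edge at TCP z = 0.0793 with 13 N, as expected for a 60 mm edge. I'll ease the force off slightly and feel to the right (world direction 0.423, -0.906).

```bash
python3 -m handwheel '[[[0,0,0.001],[0,0,0],0],[[0,0,0],[0,0,0],0],[[0.008,-0.018,0],[0,0,0],0],[[0.008,-0.018,0],[0,0,0],0],[[0.008,-0.018,0],[0,0,0],0],[[0.008,-0.018,0],[0,0,0],0],[[0,0,0],[0,0,0],0]]'; python3 -m handwheel '[[[0.009,-0.018,0],[0,0,0],0],[[0.008,-0.018,0],[0,0,0],0],[[0,0,0],[0,0,0],0]]'; python3 -m handwheel '[[[0.009,-0.018,0],[0,0,0],0],[[0,0,0],[0,0,0],0]]'
```

```text
time_s: 4.0
tool_pos: [0.442, 0.0107, 0.0793]
ee_rot: [0.537, 0.844, 0.001, -0.003]
force: [-3.5, 7.7, 13.9]
grip_width: 0.0003
gripper_force: 7.0
time_s: 4.25
tool_pos: [0.4453, 0.0036, 0.0792]
ee_rot: [0.537, 0.844, 0.001, -0.004]
force: [-4.6, 7.8, 13.6]
grip_width: 0.0003
gripper_force: 7.1
time_s: 4.42
tool_pos: [0.4469, 0.0001, 0.0792]
ee_rot: [0.537, 0.844, 0.001, -0.004]
force: [-4.0, 8.0, 14.4]
grip_width: 0.0007
gripper_force: 7.0
```

```bash
for i in 1; do python3 -m handwheel '[[[0.009,-0.018,0],[0,0,0],0],[[0,0,0],[0,0,0],0]]'; python3 -m handwheel '[[[0.008,-0.018,0],[0,0,0],0],[[0,0,0],[0,0,0],0]]';  python3 -m handwheel '[[[0.009,-0.018,0],[0,0,0],0],[[0,0,0],[0,0,0],0]]'; done | grep -E "tool_pos|^force"
```

```text
tool_pos: [0.4487, -0.0037, 0.0791]
force: [-4.1, 7.3, 13.1]
tool_pos: [0.4513, -0.0089, 0.0789]
force: [-0.8, 0.8, 2.1]
tool_pos: [0.4549, -0.0157, 0.0785]
force: [0.0, 0.1, 0.2]
```

The force vanished near local y of +37 mm, so the left shoulder is at about +43 and the notch centre at about +21, matching the picture. I'll move 4 mm to the centre and push down.

```bash
(python3 -m handwheel '[[[0.009,-0.018,0],[0,0,0],0],[[0,0,-0.015],[0,0,0],0],[[0,0,-0.01],[0,0,0],0],[[0,0,0],[0,0,0],0],[[0,0,0],[0,0,0],0]]'; python3 -m handwheel '[[[0,0,-0.015],[0,0,0],0],[[0,0,0],[0,0,0],0],[[0,0,0],[0,0,0],0]]'; python3 -m handwheel '[[[0,0,-0.015],[0,0,0],0],[[0,0,0],[0,0,0],0],[[0,0,0],[0,0,0],0]]') | grep -E "tool_pos|^force"
```

```text
tool_pos: [0.4558, -0.0184, 0.0731]
force: [-0.2, -0.4, 0.7]
tool_pos: [0.456, -0.0183, 0.0703]
force: [1.2, 0.8, 0.5]
tool_pos: [0.456, -0.0183, 0.0673]
force: [-0.1, 0.3, 0.9]
```

```bash
(python3 -m handwheel '[[[0,0,-0.01],[0,0,0],0]]'; python3 -m handwheel '[[[0,0,-0.01],[0,0,0],0]]'; python3 -m handwheel '[[[0,0,-0.005],[0,0,0],0],[[0,0,0],[0,0,0],0],[[0,0,0],[0,0,0],0]]') | grep -E "tool_pos|force"
python3 - <<'E'
from h import *
a=shot('side','pics/side3.png'); b=shot('top','pics/top3.png')
im=np.hstack([cv2.resize(cv2.imread('pics/side3.png')[165:245,225:325],(400,320),interpolation=2),cv2.resize(cv2.imread('pics/top3.png')[210:290,260:360],(400,320),interpolation=2)])
cv2.imwrite('pics/z3.png',im)
E
```

```text
tool_pos: [0.4561, -0.0183, 0.0657]
force: [-1.0, 0.1, 5.5]
gripper_force: 2.6
tool_pos: [0.4561, -0.0183, 0.0636]
force: [-1.3, 0.2, 5.2]
gripper_force: 2.6
tool_pos: [0.456, -0.0183, 0.0623]
force: [0.0, 0.6, 2.9]
gripper_force: 1.2
```

View pics/z3.png

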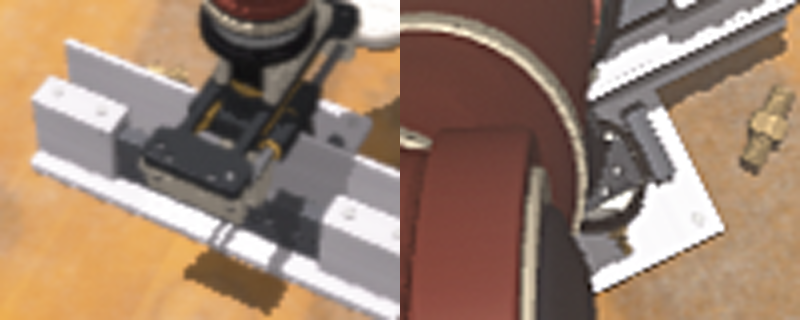

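The view shows the hand over the notch with the arm hiding the jaw. The roughly 5 N yield while moving matches the release. I'll press to the end stop and hold.

```bash
(python3 -m handwheel '[[[0,0,-0.008],[0,0,0],0],[[0,0,0],[0,0,0],0]]'; python3 -m handwheel '[[[0,0,-0.006],[0,0,0],0],[[0,0,0],[0,0,0],0],[[0,0,0],[0,0,0],0]]') | grep -E "tool_pos|force"
```

```text
tool_pos: [0.4561, -0.0183, 0.0622]
force: [-3.7, 0.6, 16.4]
gripper_force: 8.2
tool_pos: [0.4561, -0.0183, 0.0621]
force: [-5.4, 0.3, 26.0]
gripper_force: 13.4
```

The end stop is reached: z no longer moves and the force is up to 26 N, at exactly 17 mm below the edge contact. I'll lift straight up and swing clear so I can check the jaw.

```bash
python3 -m handwheel '[[[0,0,0.05],[0,0,0],0],[[0,0,0.1],[0,0,0],0],[[0,0,0.2],[0,0,0],0],[[0,0,0.2],[0,0,0],0],[[0,0,0.2],[0,0,0],0],[[0,0,0.1],[0,0,0],0],[[0,0.18,0],[0,0,0],0],[[0,0.18,0],[0,0,0],0],[[0,0.18,0],[0,0,0],0],[[0,0.18,0],[0,0,0],0]]'; python3 -m handwheel '[[[0,0.18,0],[0,0,0],0],[[0,0.18,0],[0,0,0],0],[[0,0.18,0],[0,0,0],0],[[0,0.18,0],[0,0,0],0],[[0,0,0],[0,0,0],0],[[0,0,0],[0,0,0],0],[[0,0,0],[0,0,0],0]]'
python3 - <<'E'
from h import *
shot('top','pics/top4.png')
cr=lambda f:cv2.resize(cv2.imread(f)[180:300,220:380],(400,300),interpolation=2)
A,B=cr('pics/top0.png'),cr('pics/top4.png')
cv2.imwrite('pics/z4.png',np.hstack([A,B]))
E
```

```text
time_s: 7.6
tool_pos: [0.4557, 0.1269, 0.2296]
ee_rot: [0.539, 0.842, 0.0, 0.0]
force: [1.5, -1.3, 0.7]
grip_width: 0.0003
gripper_force: 0.0
time_s: 8.18
tool_pos: [0.4559, 0.2686, 0.229]
ee_rot: [0.539, 0.843, -0.001, 0.0]
force: [-1.1, -0.9, 1.2]
grip_width: 0.0003
gripper_force: 0.0
```

View pics/z4.png

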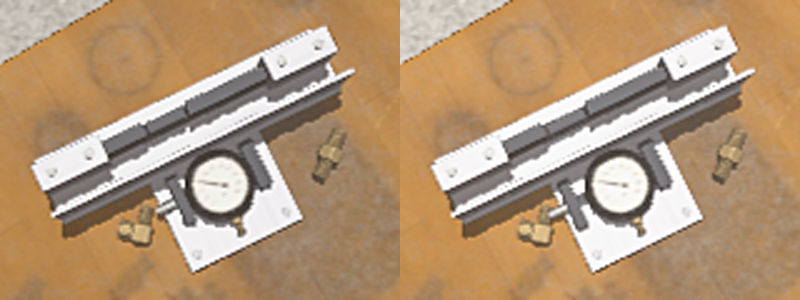

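Compared with before (left), the left jaw has moved from about (183,200) to (572,205), i.e. away from the gauge with a clear gap. The gauge, elbow and nipple are unmoved and the hand is clear.

```bash
python3 -c "
from station import sign_off
print(sign_off())"
```

```text
the job is handed in; nothing more can be done
None
```

The clamp is released and the job is handed in (no verdict came back): I felt along the edge from the left post to the notch and pushed the release to its stop; the jaw stands open, the gauge, elbow and nipple are unmoved in the last top view, and the hand is clear.

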